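# Close up the dosing controller

## Robot

A 7-joint arm with a two-finger parallel gripper is mounted at the origin on a cart in front of the work surface, level with it; the furniture and walls round the work are solid. World frame = base frame: x ahead of the robot, y to its left, z up, the work surface at z = 0. Lengths are in mm, angles in rad, forces in N, time in s.
With the tool pointing down it reaches from about 400 to 875 mm from the base axis. Payload 19.3 kg.
Tool frame: the origin (TCP) lies midway between the tips of the shut fingers; the grasp point (between the pads) lies 19 mm behind it (bot.hold_point_z is the distance from the TCP to the grasp point, in mm); z points along the fingers, y is the line along which they close (so a half turn about z gives the same grasp; the last joint's range is limited). The gripper opens to 85 mm and grips with 20 to 120 N. Pads are 22 mm wide; open, the fingers measure 114 mm over their backs; the gripper's body (76 mm by 85 mm) begins 54 mm behind the grasp point. The pads swing forward as they close: fully open they stand 13 mm farther back than shut.
Start: joints at [-1.407, 0.521, -0.036, 1.599, 0.021, 1.021, -0.113], TCP at [144.817, 607.982, 208.691] pointing down, gripper open.
Joint ranges: [-2.91, 2.91], [-0.3, 2.13], [-1.5, 1.42], [0.17, 2.43], [-1.26, 4.41], [0.16, 1.93], [-2.52, 2.52]. Speed limits (rad/s): [1.89, 1.89, 2.39, 2.39, 3.01, 3.01, 3.01].

## Interface

Orientations are given as a unit quaternion [x, y, z, w].
In Python, from rig import bot gives the robot as it stands. The module is installed in compiled form; this text tells all that it offers. Calls block until the motion is done:
- bot.move_ptp(position, orientation): joint-space move of the TCP to a pose.
- bot.move_l(position, velocity=150, orientation=None, threshold=None): straight line of the TCP; orientation=None keeps the orientation; velocity is the mean speed in mm/s. With threshold (N) it stops when the force on the tool has changed by that much, and returns True; else False.
- bot.goto_joints(angles): joint-space move.
- bot.move_gripper(opening, newtons=None): finger opening in mm; newtons is the grip in N (None keeps the last); returns when the fingers have stopped.
- bot.dwell(seconds).
- bot.solve_ik(position, orientation): joint angles nearest the present ones, or None.
- bot.state(): the state.
- bot.camera(name): name is "scene" or "top" or "wrist"; returns a dict with "frame" (420x560x3 uint8, red, green, blue), "vertical_fov" (degrees; the focal length in pixels is half the picture's height over the tangent of half this angle, whatever the lens; pixels are square), "cx", "cy" (the principal point, pixels), "D" ([k1, k2, p1, p2, k3] as OpenCV has them; the pictures are not rectified), "eye" and "rotation" of the camera in the world. Camera axes: x right, y down, z forward; pixel columns grow to the right and rows downward; lengths in mm; the calibration is good to about 2 mm. A picture is of the moment at which its call begins. There is no depth.
A pose or a line that the arm cannot do raises bot.PlanningError and nothing moves.
- bot.hand_in(): hands the job in; it is judged then, once.
The state is a dict: "time_s": time; "q": joint angles; "joint_velocities": joint speeds; "joint_torque": joint torques, N m; "tcp_pos": TCP position; "eef_rot": TCP orientation; "force": force on the tool from outside, world axes, zero at the start; "moment": the same for the moment, N m; "gripper_width": finger opening in mm; "grip_force": force on a finger pad.
Only numpy, scipy, OpenCV 4.12 (cv2) and the standard library are available. Lean on these libraries where they do the work, as an engineer would, in place of code of your own. Each camera call takes 0.05 s, during which the arm holds its last target. There are 200 camera calls.

## Task

Close up the dosing controller: set its loose front panel squarely into the opening of the sloping case, display at the top and dial at the lower right, so that it lies flush on the rim all round. Then swing both wing latches fully inwards over the panel's side edges, and last of all turn the dial on the panel so that its white pointer line stands at the green mark. Leave the other things on the bench where they are.

Things in the scene. Friction and masses are not known exactly. Their poses are not given: they have to be found in the camera images.
- case: The grey sloping-front case with black side cheeks, fixed to the bench: 276 mm wide, 156 mm deep, 48 mm high in front, 127 mm at the back. Origin: centre of its underside; x to its back, y to its left (seen from its front), z up. Its light-grey rim slopes 30 degrees down to the front.
- rim: The case's flat light-grey rim frame, 160 mm up the slope x 260 mm wide, tilted 30 degrees, with an opening of 117 x 157 mm in its middle. Origin: centre of the opening in the plane of the rim's upper face, 85 mm above the bench. x up the slope, y to the case's left, z out of the face.
- panel: Loose blue-grey front panel, 0.5 kg: plate 128 (x) x 170 (y) x 5 mm, below it a lip 114 x 154 mm, 9 mm deep, lower edges rounded; fits the opening with 1.5 mm a side. Starts flat on the bench on its lip. Origin: centre of the plate's underside (seated: at the rim's origin, same axes). x to the display edge (top), y left, z out of the face. Dial at x -29, y -49 mm.
- panel_handle (a point): Middle of the D-handle's bar, at (14, 0, 37) mm in the panel's frame. The bar runs along the panel's y, 84 mm long, 12 mm wide (x) and 12 mm high, with 26 mm free below it and posts at its two ends (60 mm between them). Axes as the panel's.
- latch_left (a joint): Angle (rad) of the left wing latch about the rim's z, axis at x 30, y 108 mm in the rim's frame: 0 = closed, steel tongue points straight inwards over the panel's edge; about 1.5 = open, tongue points up the slope. Turn it clockwise (facing the rim) to close. Stiff, 0.06 N m; stays where it is left.
- latch_left_grip (a point): On the left latch's axis, 23 mm above the rim's upper face, half way up its black wing grip. The wing is 10 mm thick, 46 mm long and runs along the latch (this point's y; x across it); its foot is 11 mm, its top 32 mm above the rim's upper face. The tongue reaches 42 mm from the axis in the point's -y.
- latch_right (a joint): Angle (rad) of the right wing latch about the rim's z, axis at x 30, y -108 mm in the rim's frame: 0 = closed, steel tongue points straight inwards over the panel's edge; about 1.5 = open, tongue points up the slope. Turn it counter-clockwise (facing the rim) to close. Stiff, 0.06 N m; stays where it is left.
- latch_right_grip (a point): As latch_left_grip, for the right latch; its tongue reaches 42 mm in the point's +y.
- dial (a joint): Angle (rad) of the dial on the panel, growing clockwise (facing the panel), 0 to 4.71. At 2.79 the white pointer line stands at the green mark of the scale (25 degrees right of the panel's top direction). Turning it takes 0.03 N m.
- dial_grip (a point): Point on the dial's axis, 22 mm above the panel plate's underside, half way up the black pointer bar. The bar is 12 mm thick, 44 mm long and 20 mm high (top 31 mm, foot 11 mm above the plate's underside), on a round skirt of 47 mm diameter. The point's x points along the bar to its white pointer end, z out of the face.
- screwdriver: Bystander: red-handled screwdriver, 178 mm, lying in front of the case.
- marker_red: Bystander: red-capped white marker pen, 126 mm, lying in front of the panel.
- reagent_pink: Bystander: small white dropper bottle with pink cap, 32 mm wide and 82 mm high, standing behind the panel. Origin under its base.
- reagent_red: Bystander: small white dropper bottle with red cap, 32 mm wide and 82 mm high, standing behind the panel. Origin under its base.
- timer: Bystander: round white kitchen timer with dark top, 64 mm wide, 39 mm high, at the far right.
- comparator: Bystander: black colour comparator, 44 x 92 x 134 mm, at the far right.
- strap_cutter: Bystander: black strap cutter, 224 mm long, 53 mm wide, lying at the back in the middle.
- pot: Bystander: white powder pot, 40 mm wide, 38 mm high, at the left.

How it is judged:
By the outcome, as a careful person would: the job done as asked, in the order asked, and still so for the second after the job is handed in, with the robot touching nothing.
It also fails if it takes over 72 s, if anything falls off the work surface, if the arm or the gripper's body presses on something with over 40 N, if the wrist force passes 120 N, or if a joint passes its speed limit or range.

## Working session

There is one attempt and no reset: what is moved stays moved. The work goes in short steps, each a Python script; the robot and the scene stay as the last script left them, time stands still between calls to the robot, and variables do not carry over. Pictures are saved under pics/ and viewed, at most 10 in all, crops included, and the job is handed in when it is done.

```bash
mkdir -p pics; cat > h.py <<'E'
import numpy as np, cv2
from scipy.spatial.transform import Rotation as R
from rig import bot
def save(c,n): cv2.imwrite(f'pics/{n}.png',c['frame'][:,:,::-1])
def K(c):
    f=c['frame'].shape[0]/2/np.tan(np.radians(c['vertical_fov'])/2)
    return np.array([[f,0,c['cx']],[0,f,c['cy']],[0,0,1.]])
def rot(c):
    r=np.array(c['rotation'],float)
    return r if r.shape==(3,3) else R.from_quat(r).as_matrix()
def ray(c,uv):
    p=cv2.undistortPoints(np.array(uv,float).reshape(-1,1,2),K(c),np.array(c['D'],float)).reshape(-1,2)
    d=np.c_[p,np.ones(len(p))]@rot(c).T
    return np.array(c['eye'],float),d/np.linalg.norm(d,axis=1)[:,None]
def onplane(c,uv,z):
    e,d=ray(c,uv); return e+d*((z-e[2])/d[:,2])[:,None]
def tri(c1,a,c2,b):
    e1,d1=ray(c1,a); e2,d2=ray(c2,b); out=[]
    for u,v in zip(d1,d2):
        s=np.linalg.lstsq(np.c_[u,-v],e2-e1,rcond=None)[0]
        p,q=e1+u*s[0],e2+v*s[1]; out.append(np.r_[(p+q)/2,np.linalg.norm(p-q)])
    return np.array(out)
def proj(c,P):
    r=rot(c).T
    return cv2.projectPoints(np.array(P,float).reshape(-1,1,3),cv2.Rodrigues(r)[0],-r@np.array(c['eye'],float),K(c),np.array(c['D'],float))[0].reshape(-1,2)
E
python3 - <<'E'
from h import *
for n in('scene','top'):
    c=bot.camera(n); save(c,n+'0'); print(n,c['vertical_fov'],c['eye'],np.round(rot(c),3).tolist(),c['D'],c['cx'],c['cy'])
print(bot.state())
E
```

```text
scene 55.24986111168779 [-108.47548246 -581.06683294  905.80873005] [[0.648, -0.517, 0.558], [-0.761, -0.438, 0.478], [-0.003, -0.735, -0.678]] [-0.07678516  0.          0.          0.          0.        ] 281.8674508248067 210.08016643961523
top 47.63737341234953 [ 290.47141258  -13.48623467 1688.53964884] [[-0.005, -0.987, 0.16], [-1.0, 0.006, 0.007], [-0.007, -0.16, -0.987]] [-0.16399281  0.          0.          0.          0.        ] 286.18327445062795 212.9746233744894
{'time_s': 0.1, 'q': array([-1.40718281,  0.52199612, -0.03635492,  1.59995114,  0.02120854,
        1.02109042, -0.11282476]), 'joint_velocities': array([-0.00124663, -0.00144204,  0.00086008, -0.00159285, -0.00147667,
        0.00040365, -0.00167448]), 'joint_torque': array([ 3.36473255e-03, -9.28481770e+01,  1.98401481e+00, -3.70534444e+01,
        1.81328959e-02,  5.25915311e-03,  6.53346706e-05]), 'tcp_pos': array([144.75062378, 607.66834105, 208.15694813]), 'eef_rot': array([ 1.16644319e-01,  9.93173611e-01, -5.29139718e-04, -2.81802311e-05]), 'force': array([-0.40497656,  0.73705878,  1.17464548]), 'moment': array([-0.02237087,  0.01899485,  0.0186227 ]), 'grip_force': 0.0, 'gripper_width': 85.50016883897004}
```

View pics/scene0.png

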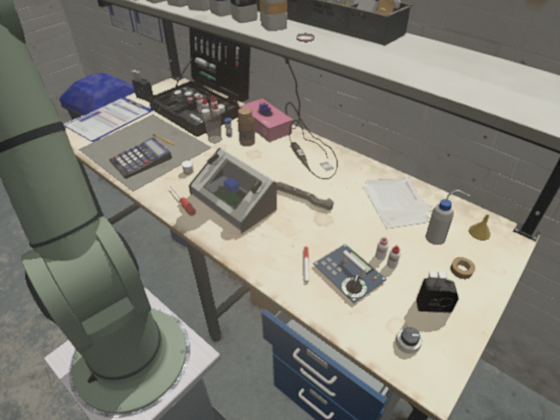

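View pics/top0.png

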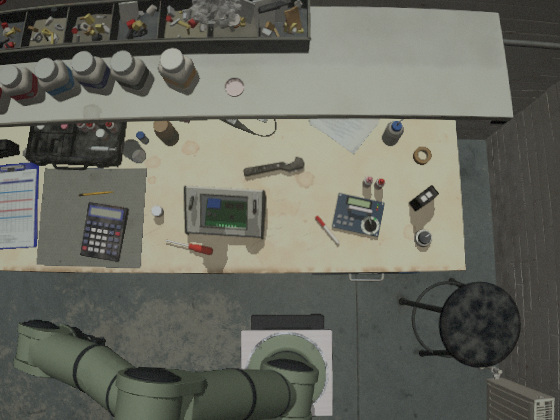

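The top view shows the case at about (225,212), rim opening and both latches open, and the panel at (358,215). The dial is at (370,226), with two bottles behind the panel at (374,182). I'll take wrist views next.

```bash
python3 - <<'E'
from h import *
c=bot.camera('top')
print(onplane(c,[[225,208],[358,215],[370,226]],[40][0]).round())
print('latches/corners z85',onplane(c,[[186,187],[265,190],[265,238],[184,235]],80).round())
w=bot.camera('wrist'); s=bot.state(); Rt=R.from_quat(s['eef_rot']).as_matrix()
print(w['vertical_fov'],w['D'],w['cx'],w['cy'],(Rt.T@(np.array(w['eye'])-s['tcp_pos'])).round(1),(Rt.T@rot(w)).round(3).tolist())
p=onplane(c,[[358,215]],20)[0]
for yaw in np.radians([0,90,-90,180]):
    q=(R.from_euler('z',yaw)*R.from_quat([0,1,0,0])).as_quat()
    print(yaw,bot.solve_ik([p[0],p[1],330],q))
E
```

```text
[[ 576.  213.   40.]
 [ 549. -255.   40.]
 [ 509. -296.   40.]]
latches/corners z85 [[645. 346.  80.]
 [632.  70.  80.]
 [465.  70.  80.]
 [476. 348.  80.]]
62.81274097208357 [-0.0464273  0.         0.         0.         0.       ] 268.9112435542972 213.81569808694016 [  83.2   -0.7 -165.3] [[0.0, -0.947, -0.322], [1.0, 0.0, -0.001], [0.001, -0.322, 0.947]]
0.0 [-0.33413551  0.66177753  1.18476694  1.51617625 -0.61827392  1.38171026
  2.46465448]
1.5707963267948966 [-0.3460721   0.68791938  1.23016695  1.51664803 -0.65264507  1.39997244
 -2.21778895]
-1.5707963267948966 [-0.20901936  0.52260592  0.87088412  1.51080034 -0.40759362  1.29845612
  0.70627113]
3.141592653589793 [-0.22243492  0.53205635  0.89824496  1.51140881 -0.42406495  1.30327835
 -0.84966685]
```

```bash
cat > look.py <<'E'
from h import *
import pickle
q=(R.from_euler('z',-np.pi/2)*R.from_quat([0,1,0,0])).as_quat()
V={}
def shot(n,p):
    bot.move_ptp(p,q); bot.dwell(.15); c=bot.camera('wrist'); V[n]=c; save(c,n); print(n,bot.state()['time_s'],c['eye'])
shot('case1',[545,190,260]); shot('case2',[545,100,260])
shot('pan1',[545,-270,180]); shot('pan2',[545,-330,180])
for n in('top','scene'): V[n]=bot.camera(n)
pickle.dump(V,open('V.pkl','wb'))
cv2.imwrite('pics/caseboth.png',np.hstack([cv2.resize(V[k]['frame'],(400,300))[:,:,::-1] for k in('case1','case2')]))
E
python3 look.py
```

```text
case1 2.4833 [544.33020597 273.13526182 425.23518913]
case2 3.1333 [544.52550837 183.38629119 425.26406726]
pan1 4.7417 [ 545.10028173 -186.41546316  345.59898128]
pan2 5.2917 [ 544.94113014 -246.5986781   345.3600523 ]
```

View pics/case1.png

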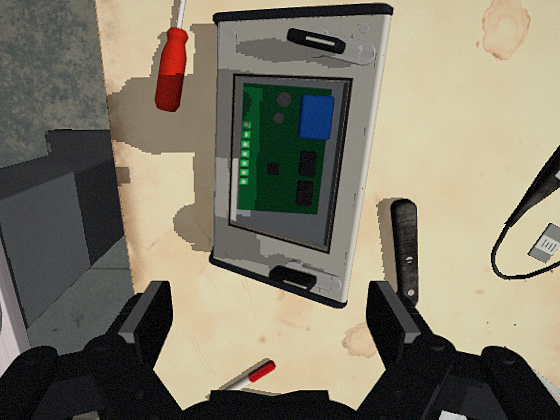

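View pics/pan1.png

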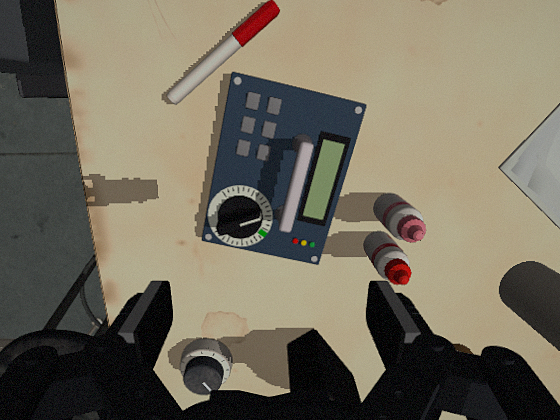

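case1 shows the opening corners at about (235,75), (350,78), (328,250) and (231,226), with the latches at (316,40) and (293,275) open. pan1 shows the plate corners at (233,72), (366,104), (318,265) and (202,240). The bar runs from (305,140) to (287,230), and the dial at (240,217) points about 50° short of green at (264,233).

```bash
cat >> h.py <<'E'
def quad(img,corners,sign,w=8,margin=.12):
    """refine quadrilateral: strongest step (outside minus inside)*sign along each side, lines intersected"""
    g=cv2.GaussianBlur(img.astype(np.float32),(0,0),1); c=np.array(corners,float); m=c.mean(0); L=[]
    for i in range(4):
        a,b=c[i],c[(i+1)%4]; t=(b-a)/np.linalg.norm(b-a); n=np.array([t[1],-t[0]]); n*=np.sign(n@((a+b)/2-m))
        o=np.arange(-w,w+.1,.25); s=np.linspace(margin,1-margin,60)
        P=(a+s[:,None]*(b-a))[:,None]+o[None,:,None]*n
        v=cv2.remap(g,P[...,0].astype(np.float32),P[...,1].astype(np.float32),cv2.INTER_LINEAR)
        G=sign*np.gradient(v,axis=1); k=G.argmax(1); E=P[np.arange(60),k]
        r=o[k]; ok=np.abs(r-np.median(r))<3
        vx,vy,x,y=cv2.fitLine(E[ok].astype(np.float32),cv2.DIST_HUBER,0,.01,.01).ravel(); L.append(np.cross([x,y,1],[x+vx,y+vy,1]))
    out=[]
    for i in range(4):
        p=np.cross(L[i-1],L[i]); out.append(p[:2]/p[2])
    return np.array(out)
def kabsch(M,P):
    M=np.array(M,float);P=np.array(P); r,_=R.align_vectors(P-P.mean(0),M-M.mean(0)); t=P.mean(0)-r.apply(M.mean(0))
    return r,t,np.linalg.norm(r.apply(M)+t-P,axis=1)
E
cat > meas.py <<'E'
from h import *
import pickle
V=pickle.load(open('V.pkl','rb'))
def iter_quad(f,c,s,w):
    for k in(w,5,4): c=quad(f,c,s,k)
    return c
gray=lambda c:c['frame'].astype(float).max(2)
blue=lambda c:c['frame'][...,2].astype(float)-c['frame'][...,0]
# order: (+x,+y),(+x,-y),(-x,-y),(-x,+y)
a=iter_quad(gray(V['case1']),[[350,78],[328,250],[231,226],[235,75]],1,7)
z=[114,114,56,56]; P0=[onplane(V['case1'],[u],h)[0] for u,h in zip(a,z)]
b=iter_quad(gray(V['case2']),proj(V['case2'],P0),1,9)
T=tri(V['case1'],a,V['case2'],b); M=[[58.5,78.5,0],[58.5,-78.5,0],[-58.5,-78.5,0],[-58.5,78.5,0]]
r,t,e=kabsch(M,T[:,:3]); print('case px',a.round(1).tolist(),b.round(1).tolist()); print(T.round(1)); print('rim',t.round(1),r.as_euler('ZYX',True).round(2),e.round(1))
a2=iter_quad(blue(V['pan1']),[[366,104],[318,265],[202,240],[233,72]],-1,7)
b2=iter_quad(blue(V['pan2']),proj(V['pan2'],onplane(V['pan1'],a2,14)),-1,9)
T2=tri(V['pan1'],a2,V['pan2'],b2); M2=[[64,85,5],[64,-85,5],[-64,-85,5],[-64,85,5]]
r2,t2,e2=kabsch(M2,T2[:,:3]); print('pan px',a2.round(1).tolist(),b2.round(1).tolist()); print(T2.round(1)); print('panel',t2.round(1),r2.as_euler('ZYX',True).round(2),e2.round(1))
print('handle',(t2+r2.apply([14,0,37])).round(1))
im=[]
for n,qd in(('case1',a),('case2',b),('pan1',a2),('pan2',b2)):
    f=V[n]['frame'][:,:,::-1].copy()
    cv2.polylines(f,[np.round(qd).astype(int)],True,(0,0,255),1)
    if n[0]=='p': hp=[[14,42,43],[14,-42,43],[14,0,43],[-29,-49,31],[-29-0,-49,11]];Q=proj(V[n],t2+r2.apply(hp))
    else: hp=[[30,108,32],[30,-108,32],[0,0,0],[30,108,0]];Q=proj(V[n],t+r.apply(hp))
    for p in Q: cv2.circle(f,tuple(int(i) for i in p.round()),2,(0,255,255),-1)
    im.append(f[0:300,160:430])
o=np.vstack([np.hstack(im[:2]),np.hstack(im[2:])]); cv2.imwrite('pics/fit.png',o)
pickle.dump((r.as_quat(),t,r2.as_quat(),t2),open('P.pkl','wb'))
E
python3 meas.py
```

```text
case px [[353.1, 77.3], [329.0, 254.0], [227.2, 225.1], [232.5, 72.8]] [[357.9, -25.0], [334.9, 163.8], [224.0, 146.4], [229.1, -10.5]]
[[ 6.269e+02  2.925e+02  6.200e+01  1.400e+00]
 [ 6.039e+02  1.263e+02  1.171e+02  4.000e-01]
 [ 4.965e+02  1.334e+02  5.570e+01  1.000e-01]
 [ 4.995e+02  3.014e+02 -1.980e+01  1.200e+00]]
rim [556.7 213.4  53.8] [  3.3  -28.99 -22.28] [11.1 20.   5.7 30.7]
pan px [[366.7, 103.7], [318.1, 264.4], [200.6, 240.3], [231.5, 71.0]] [[372.6, 33.0], [321.4, 211.5], [197.3, 184.4], [229.6, -3.9]]
[[ 6.362e+02 -1.915e+02  1.230e+01  0.000e+00]
 [ 5.986e+02 -3.572e+02  1.290e+01  0.000e+00]
 [ 4.741e+02 -3.286e+02  1.460e+01  1.000e-01]
 [ 5.115e+02 -1.639e+02  1.510e+01  2.000e-01]]
panel [ 555.  -260.3    8.7] [-12.77   1.    -0.02] [0.3 0.4 0.6 0.7]
handle [ 569.3 -263.5   45.5]
```

View pics/fit.png

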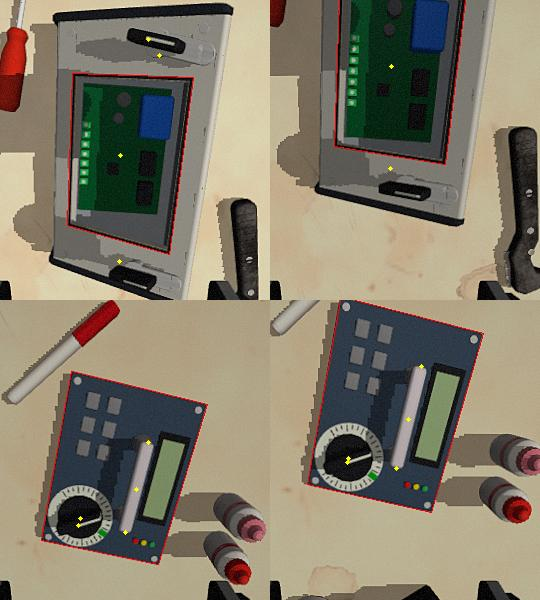

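The panel fit is within 0.7 mm, but case2 cuts off the opening, so I'll take two more case views.

```bash
cat > look2.py <<'E'
from h import *
import pickle
V=pickle.load(open('V.pkl','rb'))
q=(R.from_euler('z',-np.pi/2)*R.from_quat([0,1,0,0])).as_quat()
for n,p in(('case2',[575,265,280]),('case3',[480,150,300])):
    bot.move_ptp(p,q); bot.dwell(.15); V[n]=bot.camera('wrist'); save(V[n],n+'b')
pickle.dump(V,open('V.pkl','wb')); print(bot.state()['time_s'])
E
python3 look2.py
python3 - <<'E'
s=open('meas.py').read()
s=s.replace("T=tri(V['case1'],a,V['case2'],b);","""b3=iter_quad(gray(V['case3']),proj(V['case3'],P0),1,9)
def ls(obs):
    out=[]
    for i in range(4):
        A=np.zeros((3,3));y=np.zeros(3);D=[]
        for c,px in obs:
            e,d=ray(c,[px[i]]);N=np.eye(3)-np.outer(d[0],d[0]);A+=N;y+=N@e;D.append((N,e))
        p=np.linalg.solve(A,y);out.append(np.r_[p,max(np.linalg.norm(N@(p-e)) for N,e in D)])
    return np.array(out)
T=ls([(V['case1'],a),(V['case2'],b),(V['case3'],b3)]);""").replace("('pan1',a2),('pan2',b2)","('case3',b3),('pan1',a2)").replace(".tolist(),b.round(1).tolist())",".tolist(),b.round(1).tolist(),b3.round(1).tolist())")
open('meas.py','w').write(s)
E
python3 meas.py
```

```text
8.6083
case px [[353.1, 77.3], [329.0, 254.0], [227.2, 225.1], [232.5, 72.8]] [[310.4, 159.6], [295.1, 306.1], [207.0, 273.1], [209.1, 143.7]] [[414.9, 34.1], [385.4, 203.2], [282.3, 182.7], [294.5, 35.9]]
[[6.147e+02 2.897e+02 1.177e+02 2.000e-01]
 [6.038e+02 1.264e+02 1.175e+02 1.000e-01]
 [4.962e+02 1.335e+02 5.550e+01 5.000e-01]
 [5.075e+02 2.967e+02 5.410e+01 1.000e-01]]
rim [555.5 211.6  86.2] [ -3.77 -30.26  -0.23] [5.2 5.  5.  5.2]
pan px [[366.7, 103.7], [318.1, 264.4], [200.6, 240.3], [231.5, 71.0]] [[372.6, 33.0], [321.4, 211.5], [197.3, 184.4], [229.6, -3.9]]
[[ 6.362e+02 -1.915e+02  1.230e+01  0.000e+00]
 [ 5.986e+02 -3.572e+02  1.290e+01  0.000e+00]
 [ 4.741e+02 -3.286e+02  1.460e+01  1.000e-01]
 [ 5.115e+02 -1.639e+02  1.510e+01  2.000e-01]]
panel [ 555.  -260.3    8.7] [-12.77   1.    -0.02] [0.3 0.4 0.6 0.7]
handle [ 569.3 -263.5   45.5]
```

View pics/fit.png

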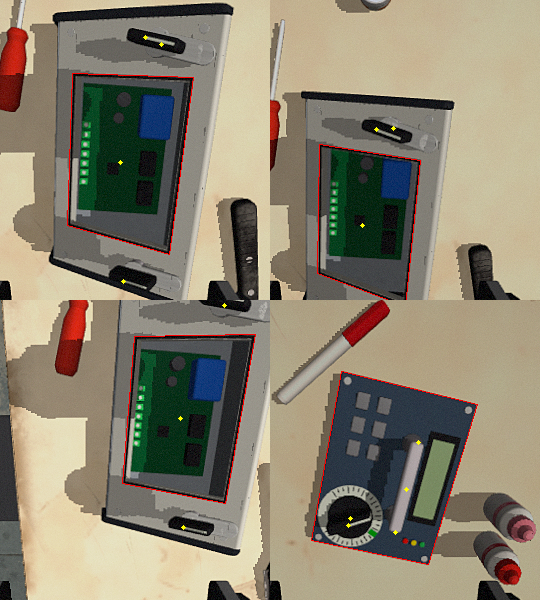

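The wing centres sit slightly up-slope of my predicted axis, so I'll zoom in to check.

```bash
python3 - <<'E'
from h import *
import pickle
V=pickle.load(open('V.pkl','rb'));rq,t,_,_=pickle.load(open('P.pkl','rb'));r=R.from_quat(rq)
o=[]
for n,s in(('case1',1),('case2',1),('case1',-1),('case3',-1)):
    f=V[n]['frame'][:,:,::-1]; c=proj(V[n],[t+r.apply([35,108*s,20])])[0].round().astype(int)
    x0,y0=c[0]-50,max(0,c[1]-37); k=cv2.resize(f[y0:y0+75,x0:x0+100],(400,300),interpolation=cv2.INTER_CUBIC)
    print(n,s,x0,y0,k.shape)
    for h,col in((32,(0,255,255)),(11,(0,0,255)),(0,(255,0,255))):
        p=((proj(V[n],[t+r.apply([30,108*s,h])])[0]-[x0,y0])*4).astype(int); cv2.circle(k,tuple(map(int,p)),3,col,-1)
    o.append(k)
cv2.imwrite('pics/l.png',np.vstack([np.hstack(o[:2]),np.hstack(o[2:])]))
E
```

```text
case1 1 267 2 (300, 400, 3)
case2 1 228 93 (300, 400, 3)
case1 -1 243 240 (300, 400, 3)
case3 -1 301 188 (300, 400, 3)
```

View pics/l.png

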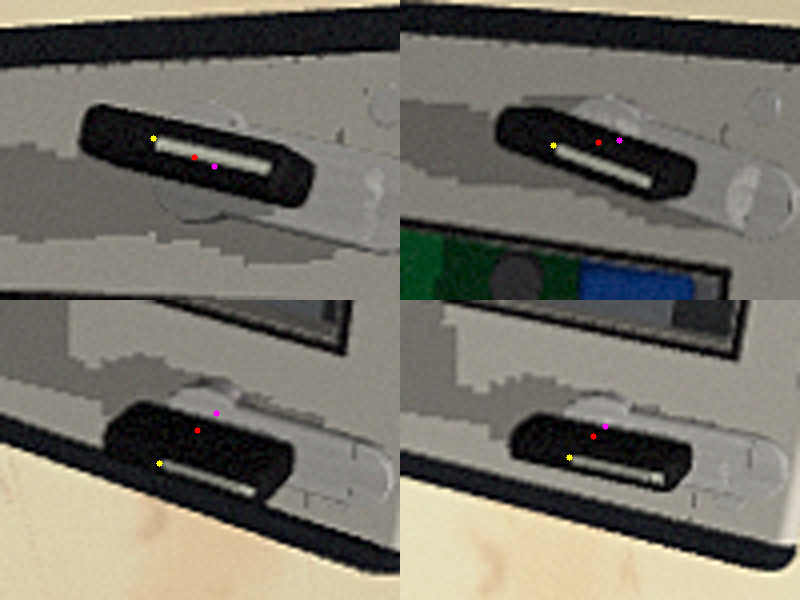

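The predicted axis (yellow) sits exactly at the start of the white line in all four crops, so the rim pose is right. Now I'll grasp the panel and look at it in the hand.

```bash
cat >> h.py <<'E'
import pickle
FLIP=np.array([[0,1,0],[1,0,0],[0,0,-1.]])  # tool axes in an object's frame: x=obj y, y=obj x, z=-obj z
def toolq(r,yaw=0): return R.from_matrix(r.as_matrix()@R.from_euler('z',yaw).as_matrix()@FLIP).as_quat()
E
python3 - <<'E'
from h import *
V=pickle.load(open('V.pkl','rb'));rq,t,_,t2=pickle.load(open('P.pkl','rb'));r=R.from_quat(rq)
for n,s,x0,y0,a,b in(('case1',1,267,2,(155,141),(270,168)),('case2',1,228,93,(155,148),(250,183)),('case1',-1,243,240,(160,163),(252,192)),('case3',-1,301,188,(170,158),(262,180))):
    e,d=ray(V[n],[[a[0]/4+x0,a[1]/4+y0],[b[0]/4+x0,b[1]/4+y0]]); e=r.inv().apply(e-t); d=r.inv().apply(d)
    p=e+d*((32-e[2])/d[:,2])[:,None]; v=p[1]-p[0]; print(n,s,p.round(1).tolist(),'dir from +x deg',np.degrees(np.arctan2(v[1],v[0])).round(1))
pr=R.from_euler('z',-12.77,degrees=True); h=t2+pr.apply([14,0,37]); h[2]=46
q=toolq(pr); T=np.array([h[0],h[1],h[2]-19])
bot.move_gripper(45); bot.move_ptp(T+[0,0,130],q); bot.move_l(T,120,threshold=15)
print(bot.state()['tcp_pos'],T,bot.state()['force'])
bot.move_gripper(5,80); s=bot.state(); print(s['gripper_width'],s['grip_force'],s['time_s'])
bot.move_l(T+[0,0,110],120); bot.dwell(.2)
c=bot.camera('wrist'); save(c,'inhand'); s=bot.state(); pickle.dump((c,s),open('H.pkl','wb')); print(s['tcp_pos'],s['force'],s['moment'],s['time_s'])
E
```

```text
case1 1 [[30.5, 107.5, 32.0], [54.9, 102.5, 32.0]] dir from +x deg -11.6
case2 1 [[30.5, 107.6, 32.0], [54.9, 102.6, 32.0]] dir from +x deg -11.5
case1 -1 [[30.3, -107.9, 32.0], [54.8, -107.2, 32.0]] dir from +x deg 1.7
case3 -1 [[30.2, -108.0, 32.0], [54.6, -107.8, 32.0]] dir from +x deg 0.4
[ 569.05783355 -263.55365386   27.71584376] [ 568.63472967 -263.35638309   27.        ] [-0.74722567  0.34497202  0.52808845]
7.070193063188883 78.63730553537607 12.425
[ 568.40481417 -263.37255822  136.55131043] [ 0.67124157  0.63313916 -5.86467823] [ 0.04314734 -0.04876438  0.00018744] 13.7417
```

View pics/inhand.png

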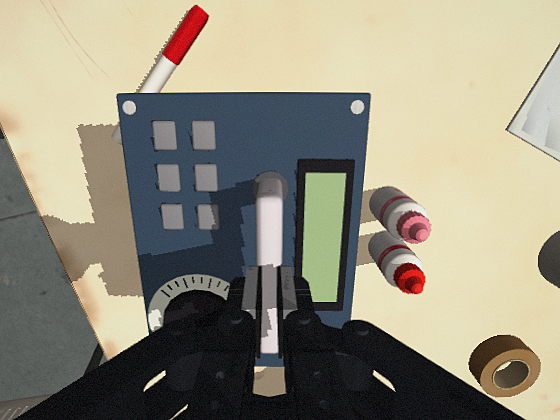

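The panel is in the hand and level, with its +y edge from (118,94) to (370,94). From this I'll measure the in-hand offset.

```bash
cat > inh.py <<'E'
from h import *
c,s=pickle.load(open('H.pkl','rb'))
f=c['frame'][...,2].astype(float)-c['frame'][...,0]
Q=[[370,94],[355.5,270],[143,270],[118,94]]
Q=quad(f,Q,-1,8); Q[1]=Q[0]+(Q[1]-Q[0])*170/(Q[1]-Q[0])[1]; Q[2]=Q[3]+(Q[2]-Q[3])*170/(Q[2]-Q[3])[1]
Q=quad(f,Q,-1,4,.15); print(Q.round(1).tolist())
Rt=R.from_quat(s['eef_rot'])
e,d=ray(c,Q); e=Rt.inv().apply(e-s['tcp_pos']); d=Rt.inv().apply(d)
for h in(11,13,15):
    p=e+d*((h-e[2])/d[:,2])[:,None]; w=p[0]-p[3]
    print(h,'width',np.linalg.norm(w).round(2),'panel c y',((p[0]+p[3])/2-[85,0,0])[:2].round(2),'yaw +y edge',np.degrees(np.arctan2(-w[0],w[1])).round(2),
      'side yaws',[np.degrees(np.arctan2(v[1],v[0])).round(2) for v in(p[0]-p[1],p[3]-p[2])],'sep low',np.linalg.norm(p[1]-p[2]).round(2))
E
python3 inh.py
```

```text
[[370.8, 90.8], [356.3, 260.5], [138.2, 263.8], [115.0, 93.1]]
11 width 125.07 panel c y [  0.19 -13.23] yaw +y edge -0.38 side yaws [np.float64(-0.13), np.float64(-0.28)] sep low 124.85
13 width 126.49 panel c y [  0.23 -13.38] yaw +y edge -0.38 side yaws [np.float64(-0.13), np.float64(-0.28)] sep low 126.27
15 width 127.91 panel c y [  0.26 -13.53] yaw +y edge -0.38 side yaws [np.float64(-0.13), np.float64(-0.28)] sep low 127.69
```

```bash
cat >> h.py <<'E'
RIM_T=np.array([555.5,211.6,86.0]); RIM=R.from_euler('ZYX',[-3.77,-30,0],degrees=True)
rp=lambda x,y,z: RIM_T+RIM.apply([x,y,z])
inrim=lambda p: RIM.inv().apply(np.array(p)-RIM_T)
E
python3 - <<'E'
from h import *
q=toolq(RIM,np.radians(-.3)); s=bot.state()
print(R.from_quat(q).as_matrix().round(2).tolist(), bot.solve_ik(rp(13.5,-.25,120),q))
bot.move_l(s['tcp_pos']+[0,0,90],250)
bot.move_ptp(rp(13.5,-.25,20+100),q); bot.move_l(rp(13.5,-.25,20+14),120); bot.dwell(.3); print(inrim(bot.state()['tcp_pos']).round(2),bot.state()['force'])
hit=bot.move_l(rp(13.5,-.25,17),20,threshold=7)
s=bot.state(); print(hit,inrim(s['tcp_pos']).round(2),RIM.inv().apply(s['force']).round(1),RIM.inv().apply(s['moment']).round(2),s['time_s'])
E
```

```text
[[0.07, 0.86, 0.5], [1.0, -0.06, -0.03], [0.0, 0.5, -0.87]] [-1.54722277  0.47416832  1.06550344  2.24557678 -0.37622231  0.24120282
 -0.34596742]Traceback (most recent call last):
  File "<stdin>", line 5, in <module>
rig.PlanningError: the arm cannot follow that straight line within its joint ranges
```

```bash
cat > place.py <<'E'
from h import *
q=toolq(RIM,np.radians(-.3)); s=bot.state(); print(s['q'].round(2),s['tcp_pos'])
for z in(120,100,70,34,17): print(z,np.round(bot.solve_ik(rp(13.5,-.25,z),q),2))
for dz in(70,50,35,20):
    try: bot.move_l(s['tcp_pos']+[0,0,dz],200); print('lift',dz); break
    except bot.PlanningError: pass
bot.move_ptp(rp(13.5,-.25,20+80),q); bot.move_l(rp(13.5,-.25,20+14),120); bot.dwell(.3); print(inrim(bot.state()['tcp_pos']).round(2),bot.state()['force'])
hit=bot.move_l(rp(13.5,-.25,17),20,threshold=7)
s=bot.state(); print(hit,inrim(s['tcp_pos']).round(2),RIM.inv().apply(s['force']).round(1),RIM.inv().apply(s['moment']).round(2),s['time_s'])
E
python3 place.py
```

```text
[-1.5   0.43  0.98  2.24 -0.1   0.23 -0.61] [507.7250842  213.8992504  196.76881229]
120 [-1.5   0.43  0.98  2.24 -0.1   0.23 -0.61]
100 [-1.41  0.46  0.9   2.24 -0.13  0.19 -0.6 ]
70 [-1.42  0.61  1.    2.24 -1.05  0.21  0.3 ]
34 [-0.81  0.47  0.18  2.2   1.27  0.27 -1.94]
17 [-0.8   0.5   0.18  2.19  1.38  0.26 -2.05]
lift 70Traceback (most recent call last):
  File "place.py", line 7, in <module>
    bot.move_ptp(rp(13.5,-.25,20+80),q); bot.move_l(rp(13.5,-.25,20+14),120); bot.dwell(.3); print(inrim(bot.state()['tcp_pos']).round(2),bot.state()['force'])
                                         ~~~~~~~~~~^^^^^^^^^^^^^^^^^^^^^^^^^
rig.PlanningError: the arm cannot follow that straight line within its joint ranges
```

Near j6's lower limit, the straight line down flips IK branch. I'll move to the other branch (j5≈1.3) while well clear of the case, then go down.

```bash
cat > place2.py <<'E'
from h import *
q=toolq(RIM,np.radians(-.3)); s=bot.state(); print(s['q'].round(2),s['tcp_pos'],s['time_s'])
a=np.array(bot.solve_ik(rp(13.5,-.25,34),q)); print(a.round(2))
if a[4]>1:
    b=a.copy(); b[1]-=.2; bot.goto_joints(b); print(inrim(bot.state()['tcp_pos']).round(),bot.state()['time_s'])
    for z in(100,80,60,34,17): print(z,np.round(bot.solve_ik(rp(13.5,-.25,z),q),2))
E
python3 place2.py
```

```text
[-1.41  0.46  0.9   2.24 -0.14  0.19 -0.58] [517.56237344 212.58662885 179.14400304] 17.2667
[-0.81  0.47  0.18  2.2   1.27  0.27 -1.94]
[ 84.  22. 120.] 18.5833
100 [-0.84  0.31  0.13  2.22  0.97  0.39 -1.66]
80 [-0.82  0.36  0.14  2.21  1.05  0.35 -1.73]
60 [-0.81  0.4   0.15  2.21  1.14  0.32 -1.82]
34 [-0.81  0.46  0.18  2.2   1.27  0.28 -1.95]
17 [-0.82  0.51  0.2   2.19  1.37  0.25 -2.04]
```

Every height now solves on one smooth branch.

```bash
python3 - <<'E'
from h import *
q=toolq(RIM,np.radians(-.3))
bot.move_ptp(rp(13.5,-.25,100),q); bot.move_l(rp(13.5,-.25,34),100); bot.dwell(.3)
s=bot.state(); print(inrim(s['tcp_pos']).round(2),s['force'],(R.from_quat(q).inv()*R.from_quat(s['eef_rot'])).as_rotvec(True).round(2))
f0=s['force']
hit=bot.move_l(rp(13.5,-.25,17),20,threshold=7)
s=bot.state(); print(hit,inrim(s['tcp_pos']).round(2),RIM.inv().apply(s['force']-f0).round(1),RIM.inv().apply(s['moment']).round(2),s['time_s'])
c=bot.camera('wrist'); save(c,'seat'); pickle.dump((c,s),open('S.pkl','wb')); save(bot.camera('scene'),'seat_scene')
E
```

```text
[13.74 -0.16 34.31] [ 0.85499742 -0.05297748 -5.4356812 ] [-0.02  0.03  0.02]
True [14.06 -0.05 21.  ] [7.6 1.6 5.4] [ 0.24 -0.49  0.01] 20.725
```

View pics/seat.png

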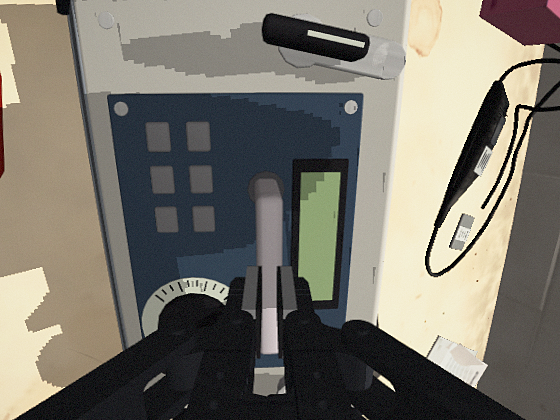

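The panel is in to within 1–3 mm and touching lightly at the lower edge (+x force). I'll ease it slightly up-slope and press on.

```bash
python3 - <<'E'
from h import *
def rep(t):
    s=bot.state(); print(t,inrim(s['tcp_pos']).round(2),RIM.inv().apply(s['force']-np.array([.8,0,-5.4])).round(1),RIM.inv().apply(s['moment']).round(2),round(s['time_s'],2))
for x,z in((14.3,21.3),(14.3,16)):
    h=bot.move_l(rp(x,-.1,z),20,threshold=14); rep((x,z,h))
bot.move_gripper(12); bot.dwell(.2); rep('eased')
h=bot.move_gripper(30); bot.dwell(.2); rep('open')
bot.move_l(rp(14,-.1,60),150); rep('back')
q=bot.state()['eef_rot']; 
bot.move_ptp(rp(-10,60,110),q); bot.dwell(.15); c=bot.camera('wrist'); save(c,'rel'); pickle.dump(c,open('C1.pkl','wb')); rep('')
E
```

```text
(14.3, 21.3, False) [13.96 -0.1  21.26] [1.5 0.7 2.7] [ 0.18  0.52 -0.01] 21.07
(14.3, 16, True) [14.12  0.   17.26] [ 2.5 -0.1 15.9] [-0.1   0.23  0.01] 21.35
eased [13.76 -0.11 17.18] [-0.4 -0.8  3.9] [-0.03  1.1   0.01] 21.77
open [14.1  -0.   17.31] [ 2.1 -0.1  4.8] [-0.01  0.56  0.07] 22.29
back [1.441e+01 3.000e-02 6.014e+01] [0.8 0.2 5. ] [-0.02  0.53 -0.  ] 22.73
 [ -9.94  58.9  109.17] [ 2.  -0.7  5.8] [0.   0.62 0.01] 23.35
```

View pics/rel.png

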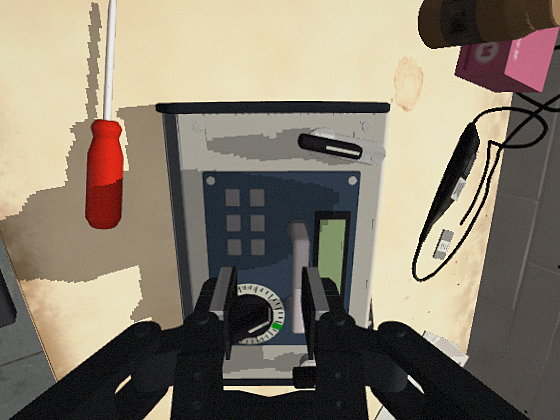

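The panel seated: contact came at the nominal depth, TCP z 17.3, with small moments. The picture shows the panel square in the rim, the left latch at (331,147) still open, and the green mark at (279,326). Now I'll check reach for the latch and dial turns.

```bash
python3 - <<'E'
from h import *
def t(n,x,y,z,yaws):
    for yw in yaws:
        k=bot.solve_ik(rp(x,y,z),toolq(RIM,np.radians(yw))); print(n,z,yw,None if k is None else np.round(k,2).tolist())
t('L',30,108,12.3,(78,40,0,-102,-140,-180)); t('L',30,108,60,(78,0,-102,-180))
t('R',30,-108,12.3,(-89,-45,0,91,135,180)); t('R',30,-108,60,(-89,0,91,180))
print(bot.state()['q'].round(2))
# panel pose check from C1 : +y corners on plate top plane
c=pickle.load(open('C1.pkl','rb')); f=c['frame'][...,2].astype(float)-c['frame'][...,0]
Q=quad(f,[[359,172],[361,255],[207,255],[203,171]],-1,6,.1); e,d=ray(c,Q); e=RIM.inv().apply(e-RIM_T); d=RIM.inv().apply(d)
p=e+d*((5-e[2])/d[:,2])[:,None]; print(Q.round(1).tolist(),p.round(1).tolist())
E
```

```text
L 12.3 78 [-0.71, 0.57, -0.11, 1.98, 1.13, 0.5, -0.49]
L 12.3 40 [-0.79, 0.57, -0.0, 1.98, 1.07, 0.45, -1.11]
L 12.3 0 [-0.87, 0.58, 0.1, 1.98, 1.0, 0.4, -1.76]
L 12.3 -102 [-1.34, 0.75, 0.8, 2.01, -0.58, 0.22, -2.09]
L 12.3 -140 [-1.44, 0.86, 1.0, 2.01, -1.1, 0.34, -2.29]
L 12.3 -180 [-0.06, 0.82, -1.07, 1.94, 1.5, 1.09, 1.17]
L 60 78 [-0.71, 0.49, -0.16, 1.99, 1.03, 0.57, -0.41]
L 60 0 [-0.88, 0.48, 0.07, 2.0, 0.91, 0.48, -1.67]
L 60 -102 [-1.4, 0.64, 0.81, 2.03, -0.23, 0.27, -2.42]
L 60 -180 [0.02, 0.84, -1.28, 1.96, 1.48, 1.24, 1.19]
R 12.3 -89 [-1.04, 0.63, 0.84, 2.29, 4.29, 0.24, -0.09]
R 12.3 -45 [-1.04, 0.63, 0.84, 2.29, 4.29, 0.24, 0.68]
R 12.3 0 [-0.23, 0.45, -0.24, 2.25, 1.67, 0.35, -2.08]
R 12.3 91 [-0.47, 0.45, 0.05, 2.27, 1.77, 0.22, -0.62]
R 12.3 135 [-0.43, 0.45, 0.0, 2.26, 1.74, 0.24, 0.18]
R 12.3 180 [-0.54, 0.46, 0.15, 2.27, 1.83, 0.18, 0.85]
R 60 -89 None
R 60 0 [-0.65, 0.34, 0.24, 2.3, 1.3, 0.18, -1.77]
R 60 91 [-0.48, 0.33, 0.02, 2.29, 1.35, 0.25, -0.21]
R 60 180 [0.09, 0.39, -0.66, 2.26, 1.43, 0.5, 1.31]
[-0.93  0.35  0.08  2.17  0.95  0.48 -1.76]
[[360.3, 170.2], [353.9, 253.7], [207.4, 257.7], [201.9, 172.1]] [[62.7, 85.7, 5.0], [63.1, 12.5, 5.0], [-63.9, 9.3, 5.0], [-63.5, 84.7, 5.0]]
```

```bash
cat > latch.py <<'E'
from h import *
import sys
def rep(t):
    s=bot.state(); print(t,inrim(s['tcp_pos']).round(1),RIM.inv().apply(s['force']).round(1),RIM.inv().apply(s['moment']).round(2),round(s['gripper_width'],1),round(s['time_s'],2),flush=True)
def latch(y,y0,y1,n=5,x=30):
    q=lambda a: toolq(RIM,np.radians(a))
    bot.move_ptp(rp(x,y,70),q(y0)); bot.move_gripper(32)
    h=bot.move_l(rp(x,y,12.3),120,q(y0),threshold=12); rep(('down',h))
    bot.move_gripper(0,40); rep('grip')
    for a in np.linspace(y0,y1,n+1)[1:]: bot.move_l(rp(x,y,12.3),100,q(a)); rep(round(a))
    bot.move_gripper(32); bot.move_l(rp(x,y,70),150); rep('off')
latch(*map(float,sys.argv[1:4]))
E
python3 latch.py 108 78.4 -2
```

```text
('down', False) [ 30.  108.2  12.6] [-0.2  0.8 -0.7] [ 0.01  0.57 -0.04] 32.0 25.49
grip [ 30.2 108.1  12.6] [-0.4  0.5 -0.7] [-0.02  0.49  0.04] -0.1 25.9
62 [ 30.  108.1  12.4] [-0.2 -0.5 -0.2] [ 0.    0.52 -0.05] -0.1 26.33
46 [ 29.9 108.1  12.3] [ 0.3  0.2 -0.6] [0.   0.52 0.01] -0.0 26.77
30 [ 29.9 108.1  12.3] [ 0.   0.3 -0. ] [-0.01  0.53 -0.04] -0.1 27.2
14 [ 29.9 108.1  12.3] [-0.1  0.3 -0.2] [-0.04  0.53  0.06] -0.1 27.63
-2 [ 29.9 108.1  12.3] [ 0.5 -0.2 -0. ] [0.01 0.56 0.  ] -0.3 28.07
off [ 30.2 107.9  69.8] [-1.1  0.3 -1.4] [0.   0.55 0.01] 31.6 29.01
```

The fingers closed fully, so I doubt the wing was held. I'll measure the latch angle from the white line on the wing, numerically.

```bash
cat > lang.py <<'E'
from h import *
def lineang(c,x,y,h,r0=8,r1=21,off=0):
    """direction (deg from rim +x, ccw) in which the image is brightest-vs-sides along a radial line at height h"""
    g=c['frame'].astype(np.float32).min(2); A=np.arange(-180,180,2.); rr=np.linspace(r0,r1,14)
    def s(lat): 
        a=np.radians(A)[:,None]; P=np.stack([x+rr*np.cos(a)-lat*np.sin(a),y+rr*np.sin(a)+lat*np.cos(a),h+0*a+0*rr],-1)
        u=proj(c,RIM_T+RIM.apply(P.reshape(-1,3))).reshape(len(A),-1,2).astype(np.float32)
        return cv2.remap(g,u[...,0],u[...,1],cv2.INTER_LINEAR).mean(1)
    v=s(0)-np.maximum(s(3.5),s(-3.5)); k=np.argsort(-v)[:4]; return [(A[i],round(float(v[i]))) for i in k]
if __name__=='__main__':
    V=pickle.load(open('V.pkl','rb')); print('check',lineang(V['case1'],30,108,31),lineang(V['case3'],30,-108,31))
    c=pickle.load(open('C1.pkl','rb')); print('C1',lineang(c,30,108,31))
    q=toolq(RIM); bot.move_ptp(rp(-10,50,110),q); bot.dwell(.15); c=bot.camera('wrist'); save(c,'after'); pickle.dump(c,open('C2.pkl','wb'))
    print('now L',lineang(c,30,108,31),'R',lineang(c,30,-108,31), bot.state()['time_s'])
    g=c['frame'].max(2); u=proj(c,[rp(30,108,31)])[0].round().astype(int); print(u); 
    for row in g[u[1]-27:u[1]+28:3,u[0]-42:u[0]+43:3]: print(''.join('#' if v<45 else '+' if v<110 else '-' if v<170 else ' ' for v in row))
E
python3 lang.py
```

```text
check [(np.float64(-12.0), 143), (np.float64(-10.0), 126), (np.float64(-14.0), 125), (np.float64(-16.0), 84)] [(np.float64(2.0), 84), (np.float64(4.0), 68), (np.float64(0.0), 47), (np.float64(-152.0), 43)]
C1 [(np.float64(-12.0), 159), (np.float64(-10.0), 144), (np.float64(-14.0), 127), (np.float64(-8.0), 99)]
now L [(np.float64(-12.0), 160), (np.float64(-10.0), 147), (np.float64(-14.0), 140), (np.float64(-8.0), 102)] R [(np.float64(-142.0), 33), (np.float64(-144.0), 31), (np.float64(-140.0), 28), (np.float64(-138.0), 22)] 29.625
[327 135]
    -  ----------  -- ---  --
-- --- -   -- -- - ----- ----
    ----- --- -  -  ---- ----
  ------- --- ---- - -- --+--
---------+  --   ---- -------
-----+###--  -  --- ---------
-----#########-    --  -- - -
-----#############+-   - ----
-----##################- ----
-----+########  -+########---
-------++#######--   -+###+- 
--------+---++#######-   -+--
-----------------++#######  -
-----------------++- --+#+-  
--- - --   ----------++--- - 
  --- - ----------------  ---
------   -- - - ------ - ----
                         ----
++++++++++++++++++++++++++ --
```

The left latch is unmoved at −12°, so the fingers stayed too high on the wing. I'll retry deeper, with contact sensing and a narrower opening, and check the grip before turning.

```bash
cat > latch.py <<'E'
from h import *
import sys
def rep(t):
    s=bot.state(); print(t,inrim(s['tcp_pos']).round(1),RIM.inv().apply(s['force']).round(1),round(s['gripper_width'],1),round(s['grip_force']),round(s['time_s'],2),flush=True); return s['gripper_width']
def latch(y,y0,y1,zmin,x=30,n=4):
    q=lambda a: toolq(RIM,np.radians(a))
    bot.move_ptp(rp(x,y,60),q(y0)); bot.move_gripper(24)
    bot.move_l(rp(x,y,14),150,q(y0),threshold=12)
    h=bot.move_l(rp(x,y,zmin),25,q(y0),threshold=8); rep(('down',h)); z=inrim(bot.state()['tcp_pos'])[2]+(.5 if h else 0)
    if h: bot.move_l(rp(x,y,z),25,q(y0))
    bot.move_gripper(0,40); w=rep('grip')
    if w<1.5: bot.move_gripper(24); print('MISSED'); return
    for a in np.linspace(y0,y1,n+1)[1:]: bot.move_l(rp(x,y,z),100,q(a)); rep(round(a))
    bot.move_gripper(26); bot.move_l(rp(x,y,60),150); rep('off')
latch(*map(float,sys.argv[1:5]))
E
python3 latch.py 108 78.4 -2 5
```

```text
('down', False) [ 30. 108.   5.] [-0.5 -0.8  0.5] 24.1 0 32.11
grip [ 30.1 108.6   5.3] [0.7 2.8 2.1] 7.7 39 32.38
58 [ 30.1 108.6   5.2] [1.1 4.6 2.8] 7.9 39 32.88
38 [ 30.2 108.7   5.2] [2.5 5.1 3.3] 7.8 39 33.38
18 [ 30.3 108.8   5.3] [1.5 5.2 2.9] 7.7 39 33.88
-2 [ 30.4 108.8   5.2] [3.5 5.8 4.2] 7.8 39 34.38
off [ 30.1 107.9  59.7] [-0.2  0.2 -0.4] 25.9 0 35.22
```

```bash
python3 - <<'E'
from h import *
from lang import lineang
q=toolq(RIM,np.radians(40)); bot.move_ptp(rp(0,40,120),q); bot.dwell(.15); c=bot.camera('wrist'); print('L',lineang(c,30,108,31)); 
bot.move_ptp(rp(10,-60,110),toolq(RIM,np.radians(91))); print(bot.state()['q'].round(2),bot.state()['time_s'])
for yw in(91,135,182): print(np.round(bot.solve_ik(rp(30,-108,5),toolq(RIM,np.radians(yw))),2))
print(np.round(bot.solve_ik(rp(30,-108,60),toolq(RIM,np.radians(91))),2))
E
python3 latch.py -108 91 182 5
```

```text
L [(np.float64(-92.0), 121), (np.float64(-90.0), 117), (np.float64(-94.0), 69), (np.float64(-88.0), 54)]
[-0.57  0.24 -0.07  2.29  1.08  0.39 -0.08] 37.0333
[-0.45  0.47  0.04  2.26  1.82  0.23 -0.67]
[-0.39  0.47 -0.03  2.26  1.78  0.26  0.15]
[-0.38  0.47 -0.05  2.26  1.77  0.26  0.97]
[-0.5   0.33  0.05  2.29  1.34  0.24 -0.21]
('down', False) [  30.  -108.1    5. ] [ 0.1 -0.5 -0.3] 24.3 0 38.65
grip [  30.  -107.5    5.2] [-0.1  2.6  4.5] 7.9 39 38.92
114 [  30.1 -107.5    5.1] [-0.5  2.2  6.6] 8.0 39 39.48
136 [  30.1 -107.6    5.1] [-0.8  1.3  6. ] 8.1 39 40.02
159 [  30.2 -107.7    5.1] [-0.4  2.7  6.9] 7.8 39 40.58
182 [  30.2 -107.7    5.2] [0.7 2.  6.5] 7.9 40 41.12
off [  30.1 -108.    59.8] [-0.2 -1.4  0. ] 25.8 0 42.15
```

```bash
cat > dial.py <<'E'
from h import *
from lang import lineang
def look(x,y,z,yaw):
    bot.move_ptp(rp(x,y,z),toolq(RIM,np.radians(yaw))); bot.dwell(.15); c=bot.camera('wrist'); return c
def green(c):
    f=cv2.cvtColor(c['frame'],cv2.COLOR_RGB2HSV); m=(cv2.inRange(f,(45,120,80),(85,255,255))>0)
    v,u=np.nonzero(m); e,d=ray(c,np.c_[u,v]); e=RIM.inv().apply(e-RIM_T); d=RIM.inv().apply(d); p=e+d*((6-e[2])/d[:,2])[:,None]
    w=p[:,:2]-[-29,-49]; r=np.hypot(*w.T); k=(r>15)&(r<38); w=w[k].mean(0); return k.sum(),w.round(1),np.degrees(np.arctan2(w[1],w[0])).round(1)
def report(c):
    print('R',lineang(c,30,-108,31),'L',lineang(c,30,108,31)); print('dial',lineang(c,-29,-49,31,5,20),'green',green(c),bot.state()['time_s'])
if __name__=='__main__':
    c=look(0,-10,120,182); save(c,'d1'); pickle.dump(c,open('D1.pkl','wb')); report(c)
    for z in(3,50):
        for yw in(28,0,-25,208,180,155): 
            k=bot.solve_ik(rp(-29,-49,z),toolq(RIM,np.radians(yw+90))); print(z,yw,None if k is None else np.round(k,2).tolist())
E
python3 dial.py
```

```text
R [(np.float64(90.0), 136), (np.float64(92.0), 125), (np.float64(94.0), 86), (np.float64(88.0), 78)] L [(np.float64(-148.0), 40), (np.float64(-150.0), 39), (np.float64(136.0), 36), (np.float64(138.0), 33)]
dial [(np.float64(32.0), 148), (np.float64(30.0), 142), (np.float64(34.0), 132), (np.float64(28.0), 123)] green (np.int64(72), array([ 25.2, -12.4]), np.float64(-26.3)) 42.9
3 28 [-0.51, 0.52, -0.13, 2.32, 1.86, 0.4, -0.42]
3 0 [-0.71, 0.53, 0.12, 2.33, 2.02, 0.29, -1.09]
3 -25 [-0.55, 0.52, -0.08, 2.32, 1.88, 0.38, -1.37]
3 208 [-0.9, 0.56, 0.36, 2.33, 2.37, 0.19, 2.16]
3 180 [-0.69, 0.53, 0.09, 2.32, 1.99, 0.3, 2.08]
3 155 [-0.63, 0.52, 0.02, 2.32, 1.94, 0.33, 1.71]
50 28 [-0.96, 0.44, 0.39, 2.36, 1.8, 0.18, -0.42]
50 0 [-0.94, 0.43, 0.35, 2.36, 1.77, 0.19, -0.87]
50 -25 [-0.95, 0.44, 0.38, 2.36, 1.79, 0.18, -1.33]
50 208 [-1.37, 0.66, 0.99, 2.38, 4.32, 0.24, 0.17]
50 180 [-0.69, 0.4, 0.04, 2.35, 1.64, 0.32, 2.42]
50 155 [-0.73, 0.41, 0.09, 2.35, 1.65, 0.3, 1.97]
```

Both latches are closed (−91° and +90°). The dial pointer is at +31° and green at −25°, so now I'll turn the dial.

```bash
cat > turn.py <<'E'
from h import *
from dial import look,report
import sys
a0,a1,zmin=map(float,sys.argv[1:4]); x,y=-29,-49
def rep(t):
    s=bot.state(); print(t,inrim(s['tcp_pos']).round(1),RIM.inv().apply(s['force']).round(1),round(s['gripper_width'],1),round(s['grip_force']),round(s['time_s'],2),flush=True); return s['gripper_width']
q=lambda a: toolq(RIM,np.radians(a+90))
bot.move_ptp(rp(x,y,60),q(a0)); bot.move_gripper(26)
h=bot.move_l(rp(x,y,14),120,q(a0),threshold=10)
if not h: h=bot.move_l(rp(x,y,zmin),25,q(a0),threshold=6)
rep(('down',h)); z=inrim(bot.state()['tcp_pos'])[2]+(.7 if h else 0)
if h: bot.move_l(rp(x,y,z),25,q(a0))
bot.move_gripper(0,30); w=rep('grip')
if w>1.5:
    for a in np.linspace(a0,a1,4)[1:]: bot.move_l(rp(x,y,z),100,q(a)); rep(round(a))
bot.move_gripper(26); bot.move_l(rp(x,y,60),120); rep('off')
c=look(0,-10,120,182); save(c,'d2'); report(c)
E
python3 turn.py 31 -25 5
```

```text
('down', False) [-29.1 -49.1   5. ] [ 1.2 -0.5  0.7] 26.0 0 45.77
grip [-29.  -49.1   5.1] [ 0.  -0.4  3.8] 10.2 29 46.05
12 [-29.  -49.1   5.1] [ 0.2 -0.6  8.3] 10.5 30 46.52
-6 [-29.  -49.1   5. ] [-0.5 -0.5  8.2] 10.3 30 47.0
-25 [-29.  -49.1   5. ] [-1.1 -1.2  9.2] 10.2 30 47.48
off [-28.9 -48.8  59.9] [-0.7 -0.4  1. ] 26.3 0 48.38
R [(np.float64(90.0), 138), (np.float64(92.0), 123), (np.float64(94.0), 89), (np.float64(88.0), 71)] L [(np.float64(-150.0), 40), (np.float64(136.0), 37), (np.float64(138.0), 37), (np.float64(-148.0), 35)]
dial [(np.float64(-30.0), 159), (np.float64(-32.0), 152), (np.float64(-28.0), 142), (np.float64(-34.0), 118)] green (np.int64(75), array([ 25., -13.]), np.float64(-27.4)) 50.8333
```

The pointer reads about −30° against −25° to −27° for green. I'll fit the line precisely, independent of the centre.

```bash
cat > ptr.py <<'E'
from h import *
from dial import look,green
def ptr(c,h=31):
    g=c['frame'].min(2); v,u=np.nonzero(g>130); e,d=ray(c,np.c_[u,v]); e=RIM.inv().apply(e-RIM_T); d=RIM.inv().apply(d); p=(e+d*((h-e[2])/d[:,2])[:,None])[:,:2]
    k=np.hypot(*(p-[-29,-49]).T)<18; p=p[k]; vx,vy,x,y=cv2.fitLine(p.astype(np.float32),cv2.DIST_HUBER,0,.01,.01).ravel()
    s=1 if (p.mean(0)-[-29,-49])@[vx,vy]>0 else -1
    w=np.array([-29-x,-49-y]); return len(p),np.degrees(np.arctan2(s*vy,s*vx)).round(2),'offset',(w@[-vy,vx]).round(2),'ends',p.min(0).round(1),p.max(0).round(1)
if __name__=='__main__':
    print(ptr(pickle.load(open('D1.pkl','rb'))))
    for a in((0,-10,120,182),(10,-20,120,160)):
        c=look(*a); print(ptr(c),green(c),bot.state()['time_s'])
        b=cv2.cvtColor(c['frame'],cv2.COLOR_RGB2HSV)
    f=c['frame'][...,2].astype(float)-c['frame'][...,0]
    u=proj(c,[rp(*k) for k in((64,85,5),(64,-85,5),(-64,-85,5),(-64,85,5))]); print(u.round())
    u[3]=u[2]+.5*(u[3]-u[2]);u[0]=u[1]+.5*(u[0]-u[1]); Q=quad(f,u,-1,6,.15)
    e,d=ray(c,Q); e=RIM.inv().apply(e-RIM_T); d=RIM.inv().apply(d); p=e+d*((5-e[2])/d[:,2])[:,None]; print('plate',p.round(1).tolist())
E
python3 ptr.py
```

```text
(116, np.float32(152.72), 'offset', np.float32(-9.25), 'ends', array([-45.8, -48.8]), array([-13.6, -31.1]))
(135, np.float32(123.69), 'offset', np.float32(-4.65), 'ends', array([-42.5, -58.7]), array([-13.4, -31.2])) (np.int64(77), array([ 25.1, -13. ]), np.float64(-27.3)) 51.2833
(154, np.float32(119.93), 'offset', np.float32(-5.91), 'ends', array([-41.8, -58.4]), array([-13.3, -31.2])) (np.int64(73), array([ 25.1, -13. ]), np.float64(-27.4)) 51.9
[[253. 317.]
 [179. 150.]
 [330.  94.]
 [382. 277.]]
plate [[62.0, -3.9, 5.0], [62.1, -85.8, 5.0], [-64.6, -86.1, 5.0], [-64.7, -3.7, 5.0]]
```

The plate's true centre is about (−1.3, −0.9) in my rim frame, which biases centre-based angles; green corrected comes out at −25°. I'll refit the pointer line using only its own pixels.

```bash
cat > ptr.py <<'E'
from h import *
from dial import look,green
C=np.array([-30.2,-49.8])
def ptr(c,guess,h=31):
    g=(c['frame'].min(2)>110).astype(np.uint8); n,lab=cv2.connectedComponents(g,connectivity=4)
    a=np.radians(guess); u=proj(c,[RIM_T+RIM.apply([*(C+r*np.array([np.cos(a),np.sin(a)])),h]) for r in np.linspace(6,18,9)]).round().astype(int)
    ls=[lab[y,x] for x,y in u if lab[y,x]]; l=max(set(ls),key=ls.count); v,uu=np.nonzero(lab==l)
    e,d=ray(c,np.c_[uu,v]); e=RIM.inv().apply(e-RIM_T); d=RIM.inv().apply(d); p=(e+d*((h-e[2])/d[:,2])[:,None])[:,:2]
    vx,vy,x,y=cv2.fitLine(p.astype(np.float32),cv2.DIST_L2,0,.01,.01).ravel(); t=(p-[x,y])@[vx,vy]
    ang=np.degrees(np.arctan2(vy,vx)); ang=(ang+90)%180-90
    return len(p),'len',np.ptp(t).round(1),'ang',ang.round(1),'mid',(x.round(1),y.round(1)),'offset to C',((C-[x,y])@[-vy,vx]).round(2)
if __name__=='__main__':
    print(ptr(pickle.load(open('D1.pkl','rb')),31))
    for a in((10,-20,120,160),(0,-10,120,182)):
        c=look(*a); print(ptr(c,-28),bot.state()['time_s'])
E
python3 ptr.py
```

```text
(2340, 'len', np.float64(59.4), 'ang', np.float32(66.7), 'mid', (np.float32(-26.7), np.float32(-54.2)), 'offset to C', np.float64(4.99))
(2381, 'len', np.float64(59.7), 'ang', np.float32(42.3), 'mid', (np.float32(-29.1), np.float32(-55.7)), 'offset to C', np.float64(5.06)) 52.35
(107, 'len', np.float64(22.3), 'ang', np.float32(-25.7), 'mid', (np.float32(-18.2), np.float32(-55.6)), 'offset to C', np.float64(0.04)) 52.9667
```

The pointer now fits at −25.7°, right at the green mark, with the line passing through the dial centre. As a last check, I'll triangulate the plate's right corners for flushness.

```bash
python3 - <<'E'
from h import *
from dial import look
cs=[];qs=[]
for a in((0,-10,120,182),(0,-70,160,182),(-20,30,140,182)):
    c=look(*a); f=c['frame'][...,2].astype(float)-c['frame'][...,0]
    u=proj(c,[rp(*k) for k in((62,-45,4),(62,-86,4),(-65,-86,4),(-65,-45,4))]); Q=quad(f,u,-1,6,.1); cs.append(c); qs.append(Q)
for i,j in((0,1),(1,2),(0,2)):
    T=tri(cs[i],qs[i][1:3],cs[j],qs[j][1:3]); print(RIM.inv().apply(T[:,:3]-RIM_T).round(1).tolist(),T[:,3].round(1))
print(bot.state()['time_s'])
E
```

```text
[[63.1, -85.5, 1.2], [-64.4, -86.1, 3.2]] [0.2 0.1]
[[63.1, -85.5, 1.4], [-64.2, -86.2, 3.8]] [0.2 0.2]
[[63.2, -85.5, 1.5], [-64.1, -86.1, 4.3]] [0. 0.]
54.7083
```

The front edge reads about 2 mm high. That may be calibration, but I'll press lightly on the lower plate edge with shut fingertips to probe and seat it, then remeasure.

```bash
cat > press.py <<'E'
from h import *
T=[]
for tilt in(-30,-20,-10,0):
    for yaw in(0,180):
        r=R.from_euler('ZYX',[-3.77,tilt,0],degrees=True); q=toolq(r,np.radians(yaw)); n=-R.from_quat(q).as_matrix()[:,2]
        ks=[bot.solve_ik(rp(-57,0 if tilt==-30 else 62,5)+n*h,q) for h in(60,20,-3)]
        if all(k is not None for k in ks):
            ks=np.array(ks); T.append((tilt,yaw,np.abs(np.diff(ks,axis=0)).max().round(2),np.abs(ks[0]-bot.state()['q']).max().round(2)))
print(T)
E
python3 press.py
```

```text
[(-30, 0, np.float64(3.29), np.float64(3.58)), (-30, 180, np.float64(0.21), np.float64(0.52)), (-20, 0, np.float64(0.33), np.float64(1.68)), (-20, 180, np.float64(0.12), np.float64(0.2)), (-10, 0, np.float64(0.21), np.float64(1.61)), (-10, 180, np.float64(0.1), np.float64(0.63)), (0, 0, np.float64(0.08), np.float64(1.63)), (0, 180, np.float64(0.08), np.float64(0.86))]
```

```bash
python3 - <<'E'
from h import *
from dial import look
q=toolq(RIM,np.pi); bot.move_gripper(0,30)
for x,n in((-57,16),(57,8)):
    bot.move_ptp(rp(x,0,65),q) ; bot.move_l(rp(x,0,13),140); bot.dwell(.1)
    h=bot.move_l(rp(x,0,-2),25,threshold=n); s=bot.state(); print(x,h,inrim(s['tcp_pos']).round(2),RIM.inv().apply(s['force']).round(1),s['time_s'])
    bot.move_l(rp(x,0,65),150)
cs=[];qs=[]
for a in((0,-10,120,182),(0,-70,160,182)):
    c=look(*a); f=c['frame'][...,2].astype(float)-c['frame'][...,0]
    u=proj(c,[rp(*k) for k in((62,-45,4),(62,-86,4),(-65,-86,4),(-65,-45,4))]); qs.append(quad(f,u,-1,6,.1)); cs.append(c)
T=tri(cs[0],qs[0][1:3],cs[1],qs[1][1:3]); print(RIM.inv().apply(T[:,:3]-RIM_T).round(1).tolist())
from lang import lineang
from ptr import ptr
print(lineang(cs[0],30,-108,31),ptr(cs[0],-28),bot.state()['time_s'])
E
```

```text
-57 False [-57.08  -0.06  -2.03] [ 0.8 -0.3  0.2] 57.0333
57 False [ 5.696e+01  1.000e-02 -2.020e+00] [ 0.1  0.1 -0.5] 59.725
[[62.7, -85.5, 3.5], [-64.6, -86.2, 3.1]]
[(np.float64(90.0), 137), (np.float64(92.0), 124), (np.float64(94.0), 92), (np.float64(88.0), 73)] (108, 'len', np.float64(22.7), 'ang', np.float32(-26.5), 'mid', (np.float32(-18.1), np.float32(-55.7)), 'offset to C', np.float64(-0.14)) 61.5333
```

```bash
python3 -c "
from rig import bot
print(bot.hand_in())"
```

```text
the job is handed in; nothing more can be done
None
```

I handed the job in at about 61.5 s: the panel is seated, both latches measured fully closed (right rechecked at the end), and the dial pointer is within about 1.5° of the green mark; flushness rests on camera readings (±2 mm scatter), as a light fingertip probe of the plate didn't reach it.

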